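Stow the charged microscope batteries

TASK

Lever the lid of the blue battery case open with the red pry tool, its blade in the slot, and fold the lid right back. Lay the tool on the black mat, unclip every battery pack from the charging dock by pinching its two orange side buttons together, and put them all in the case. Then shut the lid fully, leaving the tool on the mat and the dishes, beaker and other things on the table where they are.

Things in the scene. Friction and masses are not known exactly. Their poses are not given: they have to be found in the camera images.
- dock: Charging dock, black with two grey ledges, 210 x 100 x 32 mm high, fixed. Origin: centre of its underside. Three bays in a row along its x axis at x = -62, 0 and +62 mm, y = 0; a pack in a bay stands 12 mm above the table on the dock's base. The packs' buttons face the dock's +y and -y. The ledges run along x at 25 to 44 mm each side of the row, their tops 32 mm above the table; between the bays are blocks of the same height.
- pack1_center (a point): Battery pack 1 (may be absent), grey body 30 (x) x 24 (y) x 62 (z) mm, 124 g. The point is the body's centre, 31 mm above its underside; its z axis is up as it stands in the dock. On its +y and -y faces sit orange release buttons, 24 mm wide (x), 26 mm high, centred 14 mm above this point; 54 mm over both at rest, 42 mm pressed. Only with both fully in can it be lifted, still pinched, out of the dock.
- pack2_center (a point): Battery pack 2 (may be absent), grey body 30 (x) x 24 (y) x 62 (z) mm, 124 g. The point is the body's centre, 31 mm above its underside; its z axis is up as it stands in the dock. On its +y and -y faces sit orange release buttons, 24 mm wide (x), 26 mm high, centred 14 mm above this point; 54 mm over both at rest, 42 mm pressed. Only with both fully in can it be lifted, still pinched, out of the dock.
- pack3_center (a point): Battery pack 3 (may be absent), grey body 30 (x) x 24 (y) x 62 (z) mm, 124 g. The point is the body's centre, 31 mm above its underside; its z axis is up as it stands in the dock. On its +y and -y faces sit orange release buttons, 24 mm wide (x), 26 mm high, centred 14 mm above this point; 54 mm over both at rest, 42 mm pressed. Only with both fully in can it be lifted, still pinched, out of the dock.
- pack1a (a joint): Button on the +y face of pack 1: 0 m out, 0.006 m fully in (stop). Spring: 2.5 N at rest, 5.5 N at the stop. A black stem below it ends in a hook 22 mm under the pack's centre, 58 mm over both, which catches under the dock's ledge (1.5 mm play up, 2 mm sideways) and clears it when the button is fully in. It springs out when let go.
- pack1b (a joint): Button on the -y face of pack 1: 0 m out, 0.006 m fully in (stop). Spring: 2.5 N at rest, 5.5 N at the stop. A black stem below it ends in a hook 22 mm under the pack's centre, 58 mm over both, which catches under the dock's ledge (1.5 mm play up, 2 mm sideways) and clears it when the button is fully in. It springs out when let go.
- pack2a (a joint): Button on the +y face of pack 2: 0 m out, 0.006 m fully in (stop). Spring: 2.5 N at rest, 5.5 N at the stop. A black stem below it ends in a hook 22 mm under the pack's centre, 58 mm over both, which catches under the dock's ledge (1.5 mm play up, 2 mm sideways) and clears it when the button is fully in. It springs out when let go.
- pack2b (a joint): Button on the -y face of pack 2: 0 m out, 0.006 m fully in (stop). Spring: 2.5 N at rest, 5.5 N at the stop. A black stem below it ends in a hook 22 mm under the pack's centre, 58 mm over both, which catches under the dock's ledge (1.5 mm play up, 2 mm sideways) and clears it when the button is fully in. It springs out when let go.
- pack3a (a joint): Button on the +y face of pack 3: 0 m out, 0.006 m fully in (stop). Spring: 2.5 N at rest, 5.5 N at the stop. A black stem below it ends in a hook 22 mm under the pack's centre, 58 mm over both, which catches under the dock's ledge (1.5 mm play up, 2 mm sideways) and clears it when the button is fully in. It springs out when let go.
- pack3b (a joint): Button on the -y face of pack 3: 0 m out, 0.006 m fully in (stop). Spring: 2.5 N at rest, 5.5 N at the stop. A black stem below it ends in a hook 22 mm under the pack's centre, 58 mm over both, which catches under the dock's ledge (1.5 mm play up, 2 mm sideways) and clears it when the button is fully in. It springs out when let go.
- case: Blue storage case, fixed, 205 (x) x 146 (y) x 80 (z) mm without its lid, walls and floor 5 mm, one undivided space inside. Origin: centre of its underside. The lid's hinge runs along y on the top edge of the +x wall; the pry slot is in the middle of the -x wall.
- slot (a point): Middle of the pry slot's mouth, on the outer face of the case's -x wall: an opening 60 mm wide (y) and 9 mm high between the wall (71 mm above the table) and the underside of the shut lid (80 mm). Axes as the case's. A blade goes in along the case's +x, through the 5 mm wall, then is raised to lift the lid.
- hinge (a point): Middle of the lid's hinge line, 80 mm above the table, axes as the case's.
- lid (a joint): Angle of the case's lid, rad: 0 shut, 1.75 folded right back (its stop), when it leans 10 degrees beyond upright. The lid is a slab 205 x 146 x 8 mm, flush with the case all round, with no handle; its free edge is 205 mm from the hinge. A stiff hinge holds it at any angle; about 2 N at the free edge moves it.
- pry_center (a point): Pry tool: centre of its red handle, 90 (x) x 18 (y) x 24 (z) mm, 12 mm above what the tool lies on; 70 g. The tool's x axis points from handle to blade. A steel blade 16 mm wide and 2.5 mm thick runs on at mid-height of the handle from 45 to 118 mm ahead of this point.
- pry_tip (a point): Middle of the tip of the pry tool's blade, 118 mm ahead of the handle's centre.
- mat: Black rubber mat where the pry tool lies, fixed, 200 (x) x 140 (y) x 3 mm. Origin: centre of its underside.
- dish1: Clear dish, 56 mm wide, 12 mm high. Loose, to be left alone; origin at the centre of its underside.
- dish2: Clear dish, 56 mm wide, 12 mm high. Loose, to be left alone; origin at the centre of its underside.
- dish3: Clear dish, 56 mm wide, 12 mm high. Loose, to be left alone; origin at the centre of its underside.
- beaker: Clear beaker 74 mm wide, 95 mm high, with instruments standing in it to 145 mm. Loose, to be left alone; origin at the centre of its underside.
- jar: Amber jar 52 mm wide, 75 mm high. Loose, to be left alone; origin at the centre of its underside.
- loupe: Black magnifier 38 mm wide, 36 mm high. Loose, to be left alone; origin at the centre of its underside.
- slidebox: Wooden slide box 85 x 35 x 30 mm. Loose, to be left alone; origin at the centre of its underside.
There are look-alikes about, which are no part of the job. Leave any turquoise look-alike of the part that bears pack1_center alone.

How it is judged:
By the outcome, as a careful person would: the job done as asked, in the order asked, and still so for the second after the job is handed in, with the robot touching nothing.
Of pack1, pack2, pack3 only 2 to 3 are there at a start; the rules pass over those that are not, and their reading is None.
At some moment in a run one of pry may be knocked a few centimetres aside while the robot is not near it.
Once in a run the grip may slacken for a moment while it holds something.
It also fails if it takes over 200 s, if anything falls off the work surface, if the arm or the gripper's body presses on something with over 40 N, if the wrist force passes 120 N, or if a joint passes its speed limit or range.

ROBOT

A 7-joint arm with a two-finger parallel gripper is mounted at the origin on the work surface. World frame = base frame: x ahead of the robot, y to its left, z up, the work surface at z = 0. Lengths are in m, angles in rad, forces in N, time in s.
With the tool pointing down it reaches from about 0.35 to 0.9 m from the base axis. Payload 8.1 kg.
Tool frame: the origin (TCP) lies midway between the tips of the shut fingers; the grasp point (between the pads) lies 19 mm behind it; z points along the fingers, y is the line along which they close (so a half turn about z gives the same grasp; the last joint's range is limited). The gripper opens to 85 mm and grips with 20 to 120 N. Pads are 22 mm wide; open, the fingers measure 114 mm over their backs; the gripper's body (76 mm by 85 mm) begins 54 mm behind the grasp point. The pads swing forward as they close: fully open they stand 13 mm farther back than shut.
Start: joints at [-1.299, 0.434, 0.025, 1.573, -0.012, 1.134, -0.075], TCP at [0.229, 0.582, 0.231] pointing down, gripper open.
Joint ranges: [-2.62, 2.62], [-0.44, 2.09], [-1.27, 1.32], [0.08, 2.57], [-1.32, 4.46], [0.12, 2], [-2.74, 2.74]. Speed limits (rad/s): [2.22, 2.22, 3.01, 3.01, 3.14, 3.14, 3.14].

INTERFACE

Orientations are given as a rotation vector (axis times angle).
In Python, from bench import arm, jaws, sensors, vision gives the robot as it stands. The module is installed in compiled form; this text tells all that it offers. Calls block until the motion is done:
- arm.reach(position, orientation): joint-space move of the TCP to a pose.
- arm.movel(position, max_speed=0.15, attitude=None): straight line of the TCP; attitude=None keeps the orientation; max_speed is the mean speed in m/s.
- arm.goto_joints(angles): joint-space move.
- jaws.command_gripper(opening, grip_force=None): opening from 0.0 (shut) to 1.0 (fully open); grip_force is the grip in N (None keeps the last); returns when the fingers have stopped.
- arm.pause(seconds).
- arm.inverse_kinematics(position, orientation): joint angles nearest the present ones, or None.
- sensors.state(): the state.
- vision.camera(name): name is "scene" or "top"; returns a dict with "pixels" (400x640x3 uint8, red, green, blue), "fx", "fy", "cx", "cy" (pixels), "R" (3x3) and "t" (3): a world point X has camera coordinates R X + t. Camera axes: x right, y down, z forward; pixel columns grow to the right and rows downward; lengths in m; the calibration is good to about 2 mm. A picture is of the moment at which its call begins. There is no depth.
A pose or a line that the arm cannot do raises arm.PlanningError and nothing moves.
- arm.sign_off(): hands the job in; it is judged then, once.
The state is a dict: "time_s": time; "qpos": joint angles; "dq": joint speeds; "tau": joint torques, N m; "ee_pos": TCP position; "orientation": TCP orientation; "force": force on the tool from outside, world axes, zero at the start; "ft_torque": the same for the moment, N m; "gripper_width": opening from 0.0 (shut) to 1.0 (fully open); "grip_force": force on a finger pad.
Only numpy, scipy, OpenCV 4.12 (cv2) and the standard library are available. Lean on these libraries where they do the work, as an engineer would, in place of code of your own. Each camera call takes 0.05 s, during which the arm holds its last target. There are 200 camera calls.

## Working session

There is one attempt and no reset: what is moved stays moved. The work goes in short steps, each a Python script; the robot and the scene stay as the last script left them, time stands still between calls to the robot, and variables do not carry over. Pictures are saved under pics/ and viewed, at most 17 in all, crops included, and the job is handed in when it is done.

```bash
mkdir -p pics; ls
python3 - <<'E'
from bench import arm,jaws,sensors,vision
import cv2,numpy as np
for n in ("scene","top"):
    c=vision.camera(n); cv2.imwrite(f"pics/{n}0.png",c["pixels"][:,:,::-1])
    print(n,c["fx"],c["fy"],c["cx"],c["cy"],np.round(c["R"],4).tolist(),np.round(c["t"],4).tolist())
s=sensors.state();print({k:np.round(v,3).tolist() for k,v in s.items()})
E
```

```text
pics
scene 444.5487889166121 444.5487889166121 322.7289219507365 202.45983201044336 [[0.7341, 0.6788, -0.0171], [0.4963, -0.5536, -0.6687], [-0.4634, 0.4824, -0.7433]] [-0.3864, -0.265, 1.4571]
top 424.156863108831 424.156863108831 314.086657971803 197.16001377250106 [[-0.0188, -0.9998, 0.002], [-0.9965, 0.0186, -0.0814], [0.0813, -0.0035, -0.9967]] [-0.0179, 0.5548, 1.123]
{'time_s': 0.1, 'qpos': [-1.299, 0.435, 0.025, 1.574, -0.012, 1.134, -0.075], 'dq': [0.001, -0.0, 0.001, -0.001, 0.0, -0.002, -0.0], 'tau': [0.002, -67.175, 1.028, -31.69, 0.016, 0.007, -0.0], 'ee_pos': [0.229, 0.581, 0.231], 'orientation': [-0.585, -3.086, 0.002], 'force': [-0.065, 0.643, -0.092], 'ft_torque': [-0.034, 0.022, 0.049], 'grip_force': 0.0, 'gripper_width': 1.0}
```

View pics/scene0.png

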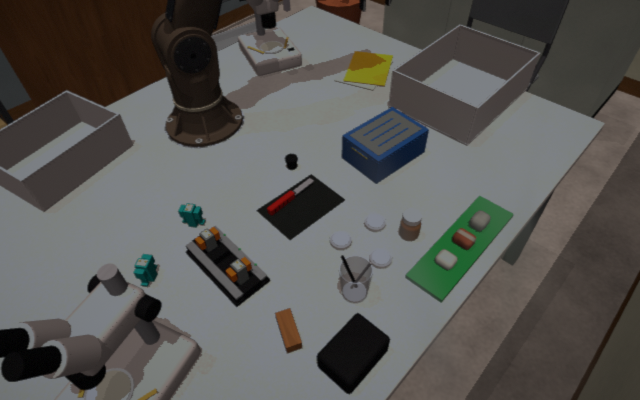

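View pics/top0.png

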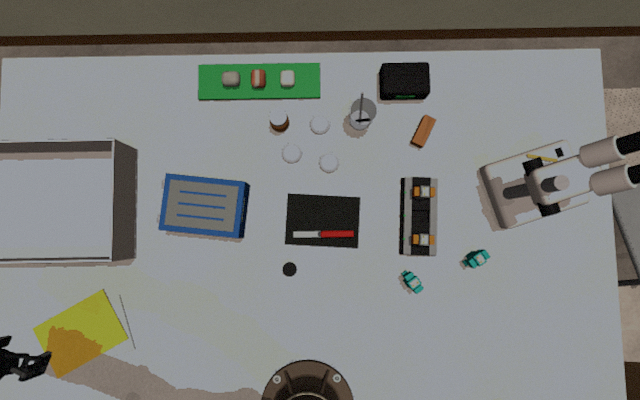

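Run:
```python
import cv2,numpy as np
s=cv2.imread("pics/scene0.png");t=cv2.imread("pics/top0.png")
f=lambda i,x,y,w,h:cv2.resize(i[y:y+h,x:x+w],(400,300),interpolation=cv2.INTER_CUBIC)
m=np.vstack([np.hstack([f(s,330,100,110,82),f(t,150,165,110,82)]),np.hstack([f(s,175,195,110,82),f(t,385,170,110,82)])])
cv2.imwrite("pics/crop1.png",m)
```

```text
(no output)
```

View pics/crop1.png

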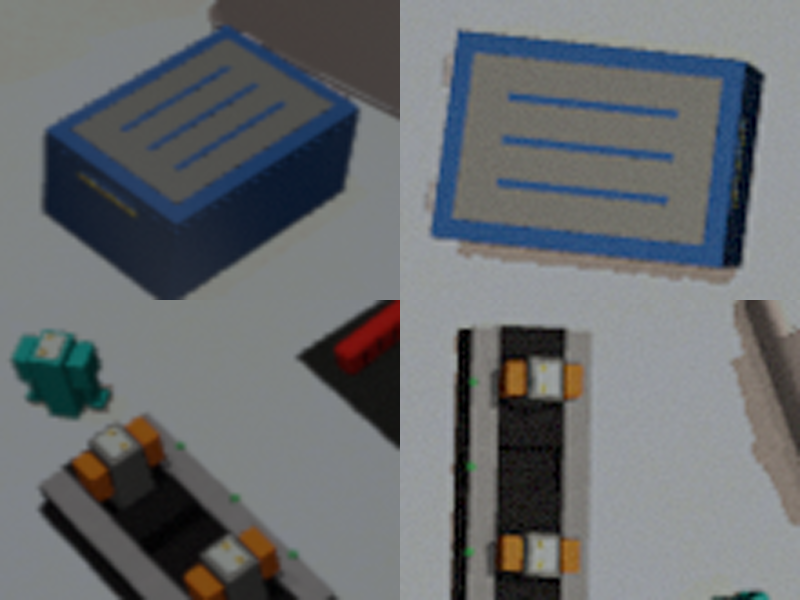

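```bash
cat > h.py <<'E'
from bench import arm,jaws,sensors,vision
import cv2,numpy as np
from scipy.spatial.transform import Rotation as Ro
def cam(n): return vision.camera(n)
def ray(c,uv,z):
    d=c["R"].T@np.array([(uv[0]-c["cx"])/c["fx"],(uv[1]-c["cy"])/c["fy"],1.]); o=-c["R"].T@c["t"]
    return o+d*(z-o[2])/d[2]
def proj(c,X):
    p=c["R"]@np.asarray(X)+c["t"]; return np.array([c["fx"]*p[0]/p[2]+c["cx"],c["fy"]*p[1]/p[2]+c["cy"]])
def mask(c,name,box=None):
    h=cv2.cvtColor(c["pixels"],cv2.COLOR_RGB2HSV); H,S,V=[h[:,:,i].astype(int) for i in range(3)]
    m={"red":((H<6)|(H>174))&(S>170)&(V>90),"blue":(abs(H-110)<10)&(S>110)&(V>95),
       "orange":(H>7)&(H<22)&(S>150)&(V>100),"white":(S<60)&(V>140),"dark":V<70}[name]
    m=m.astype(np.uint8)*255
    if box is not None:
        k=np.zeros_like(m);x,y,w,hh=box;k[y:y+hh,x:x+w]=1;m*=k
    return m
def blobs(m,amin=15):
    cs,_=cv2.findContours(m,cv2.RETR_EXTERNAL,cv2.CHAIN_APPROX_NONE)
    return sorted([k for k in cs if cv2.contourArea(k)>amin],key=cv2.contourArea,reverse=True)
def down(a):
    "tool pointing down, tool y axis along world angle a"
    y=np.array([np.cos(a),np.sin(a),0]);z=np.array([0,0,-1.]);return Ro.from_matrix(np.c_[np.cross(y,z),y,z]).as_rotvec()
def pry(c):
    "handle centre, direction handle->blade (top view)"
    k=blobs(mask(c,"red"))[0]; P=np.array([ray(c,p[0],27e-3)[:2] for p in k])
    (ctr,sz,_)=cv2.minAreaRect(P.astype(np.float32)*1000)
    b=cv2.boxPoints(cv2.minAreaRect(P.astype(np.float32)*1000)); e=[b[1]-b[0],b[2]-b[1]];d=max(e,key=np.linalg.norm);d=d/np.linalg.norm(d)
    return np.array(ctr)/1000,d,sz
def st():
    s=sensors.state(); print("t%.1f"%s["time_s"],np.round(s["ee_pos"],4),"F",np.round(s["force"],1),"w%.3f g%.1f"%(s["gripper_width"],s["grip_force"])); return s
E
python3 - <<'E'
from h import *
for n in ("top","scene"):
    c=cam(n); print(n)
    k=[b for b in blobs(mask(c,"blue",(150,160,110,90) if n=="top" else (335,105,100,60)))][0]
    q=cv2.minAreaRect(np.array([ray(c,p[0],.088)[:2]*1000 for p in k],np.float32)); print("lid",np.round(q,1) if 0 else q, np.round(cv2.boxPoints(q)).tolist())
    print("pry",pry(c))
    for b in blobs(mask(c,"orange",(390,170,60,90) if n=="top" else (180,215,90,80)),8):
        m=cv2.moments(b); uv=(m["m10"]/m["m00"],m["m01"]/m["m00"]); print("btn",np.round(uv,1),np.round(ray(c,uv,.070),4),m["m00"])
    if n=="top":
      for b in blobs(mask(c,"white",(408,175,30,80)),8):
        m=cv2.moments(b); uv=(m["m10"]/m["m00"],m["m01"]/m["m00"]); print("packtop",np.round(uv,1),np.round(ray(c,uv,.074),4),m["m00"])
      b=blobs(mask(c,"white",(285,228,36,14)),8)[0]; print("blade",np.round(ray(c,b[:,0].mean(0),.016),3),b[:,0].min(0),b[:,0].max(0))
      b=blobs(mask(c,"dark",(280,185,85,70)),100)[0];q=cv2.minAreaRect(np.array([ray(c,p[0],.003)[:2]*1000 for p in b],np.float32));print("mat",q)
E
```

```text
top
lid ((534.0517578125, 258.1470031738281), (203.45928955078125, 143.5361328125), 82.89686584472656) [[450.0, 166.0], [593.0, 148.0], [618.0, 350.0], [475.0, 368.0]]
pry (array([ 0.45676407, -0.08767838]), array([0.0187964, 0.9998234], dtype=float32), (85.57598114013672, 15.978550910949707))
btn [415.4 238.4] [ 0.4392 -0.2863  0.07  ] 40.0
btn [416.1 191. ] [ 0.5616 -0.2928  0.07  ] 31.0
btn [432.  191.8] [ 0.5588 -0.334   0.07  ] 30.0
btn [431.  239.3] [ 0.4363 -0.3265  0.07  ] 28.0
packtop [424.7 175.8] [ 0.6004 -0.3158  0.074 ] 37.0
packtop [424.4 239.8] [ 0.4354 -0.3084  0.074 ] 33.5
packtop [425.8 190.9] [ 0.5609 -0.3169  0.074 ] 30.5
blade [ 0.456 -0.003  0.016] [294 232] [317 236]
mat ((492.18829345703125, -49.13887023925781), (197.44027709960938, 137.40585327148438), 85.85586547851562)
scene
lid ((533.4351196289062, 258.20135498046875), (200.76585388183594, 141.30690002441406), 83.30497741699219) [[452.0, 167.0], [592.0, 150.0], [615.0, 350.0], [475.0, 366.0]]
pry (array([ 0.45802139, -0.09027332]), array([0.00455445, 0.9999896 ], dtype=float32), (86.65233612060547, 15.812225341796875))
btn [230.3 271.8] [ 0.5613 -0.3369  0.07  ] 38.5
btn [244.9 260.8] [ 0.5629 -0.2961  0.07  ] 31.0
btn [199.1 240.1] [ 0.438 -0.33   0.07 ] 27.0
btn [213.6 230.5] [ 0.4404 -0.2892  0.07  ] 25.0
```

Run:
```python
from h import *
for a in (-.7,179.3):
  for p,o in (((.4575,-.089,.007),0),((.51,.06,.075),-6.3),((.55,.26,.25),-6.3)):
    q=arm.inverse_kinematics(p,down(np.radians(a+o))); print(a,p,None if q is None else np.round(q,2))
for a in (86.5,266.5):
  for p in ((.438,-.308,.04),(.561,-.315,.04),(.53,.26,.03)):
    q=arm.inverse_kinematics(p,down(np.radians(a))); print(a,p,None if q is None else np.round(q,2))
```

```text
-0.7 (0.4575, -0.089, 0.007) [-0.22  0.54  0.4   2.2  -0.45  0.48  0.52]
-0.7 (0.51, 0.06, 0.075) [-0.6   0.49  0.51  2.05 -0.37  0.7   0.03]
-0.7 (0.55, 0.26, 0.25) [-0.85  0.41  0.46  1.62 -0.19  1.16 -0.47]
179.3 (0.4575, -0.089, 0.007) [-0.66  0.85  1.14  2.23 -1.12  0.86 -1.92]
179.3 (0.51, 0.06, 0.075) [-0.12  0.46 -0.13  2.01  0.09  0.69  2.71]
179.3 (0.55, 0.26, 0.25) [-0.4   0.4  -0.19  1.58  0.08  1.17  2.42]
86.5 (0.438, -0.308, 0.04) [ 0.07  0.61  0.63  2.02 -0.56  0.69  2.57]
86.5 (0.561, -0.315, 0.04) [ 0.12  0.7   0.48  1.74 -0.43  0.81  2.31]
86.5 (0.53, 0.26, 0.03) [-0.58  0.61  0.05  1.86 -0.04  0.68  1.  ]
266.5 (0.438, -0.308, 0.04) [-0.2   0.85  1.14  2.04 -0.99  0.95 -0.15]
266.5 (0.561, -0.315, 0.04) [-0.21  0.98  1.15  1.76 -1.01  1.12 -0.34]
266.5 (0.53, 0.26, 0.03) [-0.94  0.68  0.58  1.89 -0.54  0.74 -1.68]
```

Run:
```python
from h import *
c,d,_=pry(cam("top"));print(c,d)
a=np.radians(-0.7); o=down(a)
arm.reach([.4575,-.089,.16],o); jaws.command_gripper(0.6,100)
arm.movel([.4575,-.089,.03],.12); arm.movel([.4575,-.089,.0075],.04); st()
jaws.command_gripper(0,100); st()
arm.movel([.4575,-.089,.13],.08); st()
for n in("top","scene"): cv2.imwrite(f"pics/g_{n}.png",cam(n)["pixels"][:,:,::-1])
i=cv2.imread("pics/g_scene.png")[130:280,200:400];j=cv2.imread("pics/g_top.png")[150:300,250:450]
cv2.imwrite("pics/g.png",cv2.resize(np.hstack([i,j]),(800,300),interpolation=cv2.INTER_CUBIC))
```

```text
[ 0.45676407 -0.08767838] [0.0187964 0.9998234]
t5.2 [ 0.4574 -0.0891  0.0074] F [ 0.   0.2 -0.2] w0.600 g0.0
t5.6 [ 0.4577 -0.089   0.008 ] F [-1.5 -0.9  8.9] w0.187 g98.1
t7.2 [ 0.4573 -0.089   0.1297] F [ 0.9  0.  -0.7] w0.186 g97.7
```

View pics/g.png

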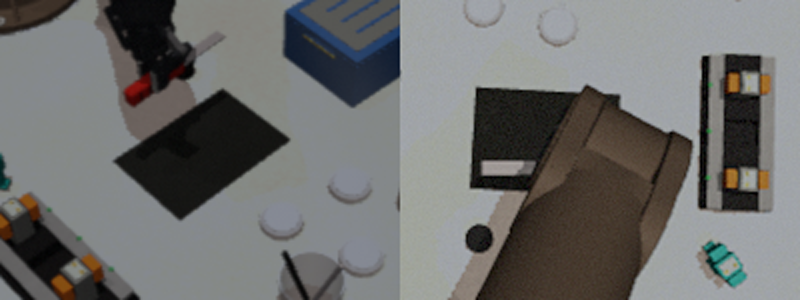

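```bash
cat >> h.py <<'E'
def tri(ct,ut,cs,us):
    A=[];b=[]
    for c,u in((ct,ut),(cs,us)):
        r=np.array([(u[0]-c["cx"])/c["fx"],(u[1]-c["cy"])/c["fy"]])
        for i in(0,1): A.append(c["R"][i]-r[i]*c["R"][2]); b.append(r[i]*c["t"][2]-c["t"][i])
    X,res,_,_=np.linalg.lstsq(np.array(A),np.array(b),rcond=None); return X,res
PHI=np.radians(83.0); U=np.array([np.cos(PHI),np.sin(PHI),0]); V=np.array([-U[1],U[0],0])
SLOT=np.array([.534,.258,.0755])-np.r_[U[:2]*.1025,0]; HINGE=np.array([.534,.258,.080])+np.r_[U[:2]*.1025,0]
E
python3 - <<'E'
from h import *
o=down(PHI-np.pi/2)
tip=SLOT-.03*U; p=tip-.118*U; p[2]=.0685
arm.reach([p[0],p[1],.13],o); arm.movel(p,.08); st(); print("want tip",tip)
for n in("top","scene"):
    c=cam(n); cv2.imwrite(f"pics/s_{n}.png",c["pixels"][:,:,::-1]); print(n,proj(c,tip),proj(c,tip-.06*U), proj(c,SLOT))
i=cv2.imread("pics/s_scene.png")[125:200,290:390];j=cv2.imread("pics/s_top.png")[170:245,215:315]
cv2.imwrite("pics/s.png",cv2.resize(np.hstack([i,j]),(800,300),interpolation=cv2.INTER_NEAREST))
E
```

```text
t8.8 [0.5038 0.0092 0.0688] F [ 0.2 -0.1 -0.3] w0.185 g97.7
want tip [0.51785231 0.12648763 0.0755    ]
top [254.15474    210.75811725] [277.37799101 213.17064725] [242.54928909 209.5524937 ]
scene [351.22498699 155.71394263] [334.81660385 165.62312193] [359.17659793 150.91188884]
```

View pics/s.png

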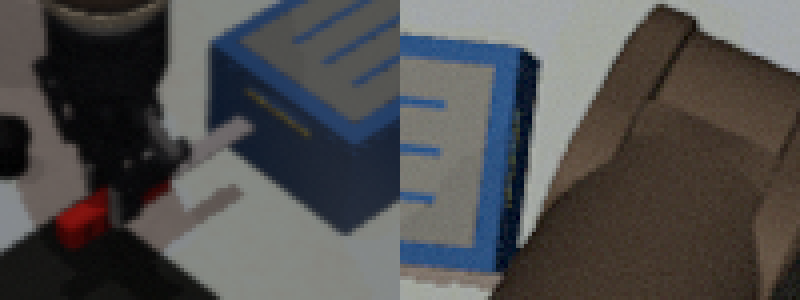

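Run:
```python
from h import *
p0=np.array(sensors.state()["ee_pos"]); p0=SLOT-.148*U; p0[2]=.0685
for s in (.02,.028,.034,.04,.048,.055):
    arm.movel(p0+s*U,.04); x=st()
    if np.linalg.norm(x["force"])>6: print("contact");break
c=cam("scene"); cv2.imwrite("pics/i.png",cv2.resize(c["pixels"][110:210,290:430,::-1],(700,500),interpolation=cv2.INTER_CUBIC))
```

```text
t9.5 [0.5059 0.0293 0.0685] F [0.3 0.2 0.3] w0.183 g97.7
t9.9 [0.5069 0.0375 0.0685] F [-0.3 -0.7 -0.1] w0.180 g97.7
t10.2 [0.5076 0.0435 0.0685] F [ 0.8  0.1 -1.6] w0.185 g97.7
t10.5 [0.5084 0.0494 0.0685] F [-0.1 -0.6 -0.9] w0.189 g97.7
t10.8 [0.5093 0.0574 0.0685] F [-0.2  0.3  0.1] w0.184 g97.7
t11.2 [0.5102 0.0643 0.0685] F [-0.9  0.5 -1. ] w0.186 g97.7
```

View pics/i.png

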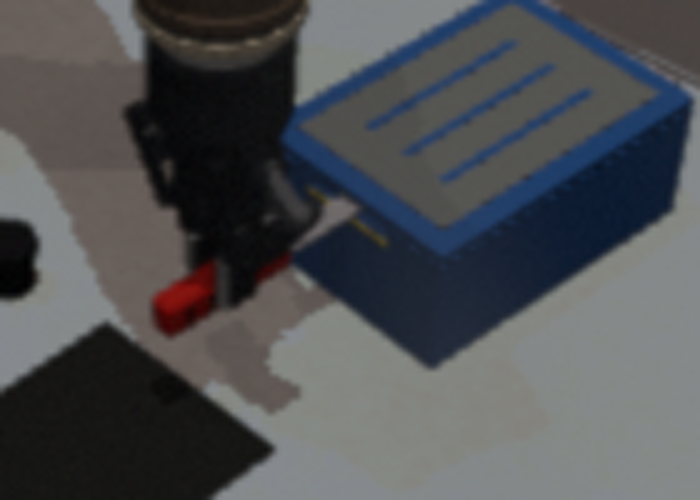

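```bash
cat >> h.py <<'E'
def arc(th,r,dz=.007,off=.0013):
    t=HINGE+r*(-np.cos(th)*U+np.sin(th)*np.array([0,0,1]))-off*(np.sin(th)*U+np.cos(th)*np.array([0,0,1]))*1.0
    return t-.118*U-np.array([0,0,dz])
E
python3 - <<'E'
from h import *
r=.18-.0015
for th in np.arange(0,1.01,.1):
    arm.movel(arc(th,r),.06); x=st()
    if np.linalg.norm(x["force"])>15: print("contact");break
for n in("top","scene"): cv2.imwrite(f"pics/o_{n}.png",cam(n)["pixels"][:,:,::-1])
i=cv2.imread("pics/o_scene.png")[60:210,280:480];j=cv2.imread("pics/o_top.png")[130:280,130:330]
cv2.imwrite("pics/o.png",cv2.resize(np.hstack([i,j]),(800,300),interpolation=cv2.INTER_CUBIC))
E
```

```text
t11.4 [0.5104 0.0655 0.0719] F [ 0.1 -0.2 -1.6] w0.185 g97.8
t11.9 [0.5108 0.0663 0.09  ] F [-0.6  0.4 -0.6] w0.185 g98.0
t12.3 [0.5111 0.069  0.1076] F [-0.4 -0.1 -0.6] w0.188 g98.1
t12.8 [0.5116 0.0733 0.1249] F [-0.4  1.1 -1. ] w0.184 g98.1
t13.2 [0.5123 0.0793 0.1417] F [ 0.8  0.4 -0.3] w0.182 g98.2
t13.7 [0.5132 0.087  0.1578] F [-0.8  0.5  0.2] w0.184 g98.2
t14.2 [0.5143 0.0961 0.173 ] F [-0.7 -0.6 -1.6] w0.184 g98.2
t14.6 [0.5157 0.1068 0.1873] F [-0.5 -0.3 -1. ] w0.187 g98.2
t15.1 [0.5171 0.1189 0.2004] F [ 1.6  1.1 -0.7] w0.183 g98.2
t15.5 [0.5187 0.1321 0.2123] F [0.2 0.2 0.6] w0.186 g98.2
t15.9 [0.5204 0.1465 0.2227] F [ 0.2  0.1 -0.7] w0.184 g101.6
```

View pics/o.png

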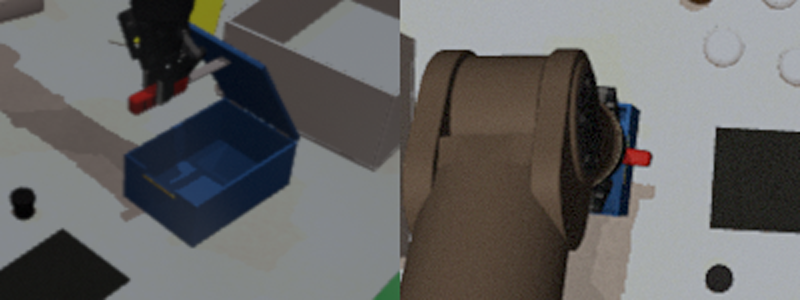

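Run:
```python
from h import *
r=.1785
for th in list(np.arange(1.1,1.71,.1))+[1.73,1.75,1.765,1.78,1.8,1.82]:
    arm.movel(arc(th,r),.06); x=st()
    if -x["force"]@U>6: print("stop",th);break
cv2.imwrite("pics/o2.png",cv2.resize(cam("scene")["pixels"][40:190,280:480,::-1],(800,600),interpolation=cv2.INTER_CUBIC))
```

```text
t16.5 [0.5223 0.1617 0.2316] F [0.1 0.5 0.1] w0.186 g101.7
t16.9 [0.5242 0.1779 0.239 ] F [ 0.8  0.  -0.7] w0.186 g101.5
t17.4 [0.5262 0.1946 0.2447] F [ 0.7 -0.6 -0.9] w0.182 g101.6
t17.9 [0.5283 0.2118 0.2486] F [-0.5 -0.6 -0.9] w0.180 g101.8
t18.3 [0.5304 0.2294 0.2509] F [-0.8  0.1 -1.2] w0.188 g101.9
t18.8 [0.5325 0.2471 0.2513] F [-0.2 -0.3 -0.5] w0.186 g101.9
t19.2 [0.5347 0.2647 0.25  ] F [ 0.1 -0.2 -1.7] w0.184 g101.9
t19.4 [0.5354 0.2698 0.2494] F [-0.2  0.2 -1. ] w0.180 g101.8
t19.7 [0.5358 0.2732 0.2488] F [ 0.1 -0.1 -0.2] w0.183 g101.8
t19.9 [0.5361 0.2742 0.2483] F [-1.6 -4.9  0.4] w0.182 g101.7
t20.2 [0.5354 0.2748 0.247 ] F [-4.8 -9.7 -0.7] w0.183 g101.2
stop 1.78
```

View pics/o2.png

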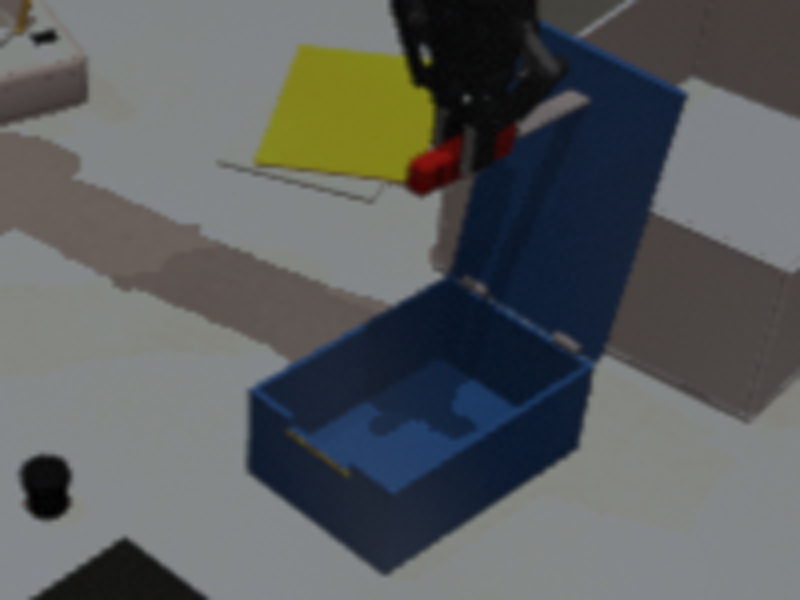

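Run:
```python
from h import *
p=np.array(sensors.state()["ee_pos"]); arm.movel(p-.08*U,.1)
arm.reach([.487,-.085,.16],down(np.radians(-4))); arm.movel([.487,-.085,.02],.12)
for z in np.arange(.014,.005,-.001):
    arm.movel([.487,-.085,z],.02); x=st()
    if x["force"][2]>3: break
jaws.command_gripper(.5,100); st(); arm.movel([.487,-.085,.2],.12)
arm.reach([.40,-.30,.25],down(np.radians(86.5))); jaws.command_gripper(1.0)
print(arm.inverse_kinematics([.561,-.315,.04],down(np.radians(86.5))).round(2) if 1 else 0)
c=cam("top"); print(pry(c)); cv2.imwrite("pics/m.png",cv2.resize(c["pixels"][150:300,260:460,::-1],(800,600),interpolation=cv2.INTER_CUBIC))
```

```text
t24.1 [ 0.4869 -0.085   0.0139] F [ 0.2 -0.5 -0.5] w0.184 g101.1
t24.4 [ 0.487 -0.085  0.013] F [-0.2  0.3  0.2] w0.182 g101.1
t24.6 [ 0.4869 -0.085   0.0119] F [-0.2  0.2 -1. ] w0.185 g101.1
t24.9 [ 0.487 -0.085  0.011] F [-0.8  0.4 -0.3] w0.179 g101.1
t25.1 [ 0.487  -0.085   0.0099] F [-0.2  0.1 -0. ] w0.187 g101.1
t25.4 [ 0.4871 -0.0851  0.0092] F [-1.2  0.1  4.8] w0.184 g102.0
t25.8 [ 0.487  -0.085   0.0089] F [-0.8  0.3 -0.2] w0.500 g0.0
[ 0.06  0.73  0.58  1.74 -0.52  0.83  2.39]
(array([ 0.48591354, -0.08562149]), array([0.08100738, 0.99671346], dtype=float32), (86.47064971923828, 18.52127456665039))
```

View pics/m.png

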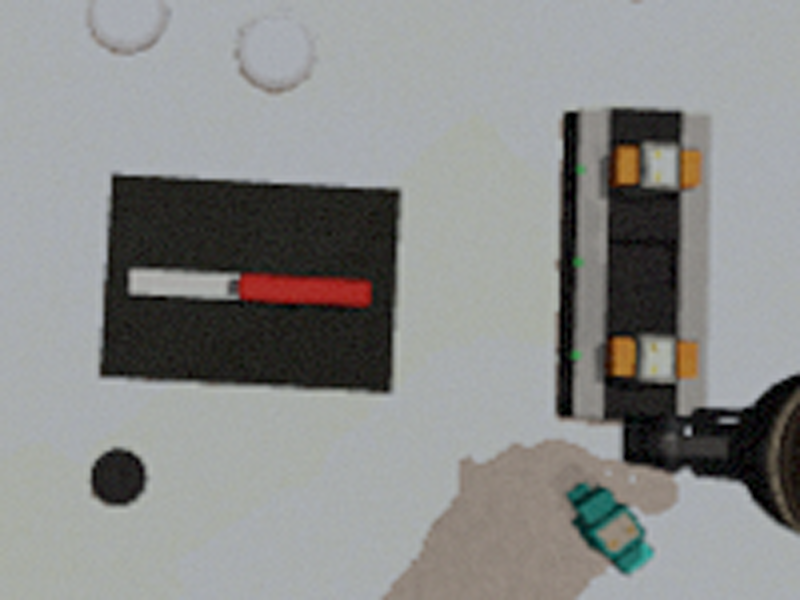

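```bash
cat >> h.py <<'E'
def pick(xy,a=np.radians(86.5),z=.040):
    o=down(a); arm.reach([*xy,.2],o); jaws.command_gripper(1.0,70); arm.movel([*xy,.10],.15); arm.movel([*xy,z],.06); st()
    jaws.command_gripper(0,70); st(); arm.movel([*xy,z+.004],.02); x=st()
    if x["force"][2]<-8: print("CAUGHT"); return False
    arm.movel([*xy,.12],.1); st(); arm.movel([*xy,.2],.12); st(); return True
E
python3 - <<'E'
from h import *
pick((.561,-.3155))
for n in("top","scene"): cv2.imwrite(f"pics/p_{n}.png",cam(n)["pixels"][:,:,::-1])
i=cv2.imread("pics/p_scene.png")[150:300,150:350];j=cv2.imread("pics/p_top.png")[150:300,330:530]
cv2.imwrite("pics/p.png",cv2.resize(np.hstack([i,j]),(800,300),interpolation=cv2.INTER_CUBIC))
E
```

```text
t32.6 [ 0.5613 -0.3157  0.0404] F [ 0.3  0.  -0.4] w1.000 g0.0
t33.1 [ 0.5616 -0.3156  0.0423] F [-5.3  4.8 21.2] w0.414 g69.3
t33.5 [ 0.5609 -0.3154  0.0438] F [ 0.  -0.1 -0.2] w0.409 g70.2
t34.4 [ 0.5607 -0.3151  0.1194] F [ 0.2 -0.1 -2.2] w0.414 g70.2
t35.2 [ 0.5606 -0.3151  0.1992] F [-0.7 -0.5 -1.8] w0.411 g70.2
```

View pics/p.png

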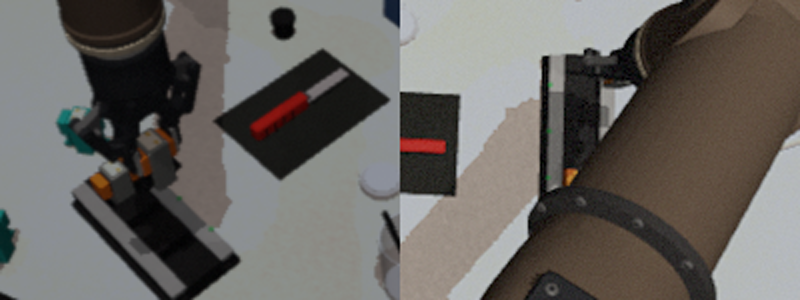

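```bash
cat >> h.py <<'E'
C=np.array([.534,.258])
def place(s):
    o=down(PHI); xy=C+s*V[:2]; arm.reach([*xy,.2],o); st(); arm.movel([*xy,.05],.12)
    for z in np.arange(.046,.027,-.002):
        arm.movel([*xy,z],.04); x=sensors.state()
        if x["force"][2]>2.5: break
    st(); jaws.command_gripper(.75,70); arm.pause(.3); st(); arm.movel([*xy,.2],.12); return xy
E
python3 - <<'E'
from h import *
place(-.032); arm.reach([.4375,-.3082,.2],down(np.radians(86.5)))
for n in("top","scene"): cv2.imwrite(f"pics/q_{n}.png",cam(n)["pixels"][:,:,::-1])
i=cv2.imread("pics/q_scene.png")[60:210,280:480];j=cv2.imread("pics/q_top.png")[150:300,120:320]
cv2.imwrite("pics/q.png",cv2.resize(np.hstack([i,j]),(800,300),interpolation=cv2.INTER_CUBIC))
E
```

```text
t37.3 [0.5664 0.2525 0.2002] F [-0.1 -0.5 -1.5] w0.409 g70.2
t40.5 [0.566  0.2542 0.0356] F [-5.4 -0.9 16.8] w0.409 g74.2
t41.2 [0.5657 0.2541 0.034 ] F [0.2 0.9 0.2] w0.749 g0.0
```

View pics/q.png

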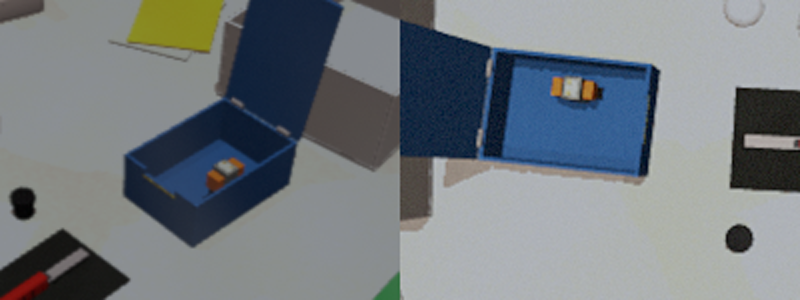

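Run:
```python
from h import *
if pick((.4375,-.3082)):
    for n in("top","scene"): cv2.imwrite(f"pics/r_{n}.png",cam(n)["pixels"][:,:,::-1])
    if sensors.state()["gripper_width"]>.38:
        place(+.032); arm.reach([.45,-.1,.3],down(np.radians(86.5)))
for n in("top","scene"): cv2.imwrite(f"pics/r2_{n}.png",cam(n)["pixels"][:,:,::-1])
i=cv2.imread("pics/r2_scene.png")[60:360,130:480];j=cv2.imread("pics/r2_top.png")[60:360,130:530]
cv2.imwrite("pics/r2.png",np.hstack([i,j]))
```

```text
t47.5 [ 0.4377 -0.3084  0.0403] F [-0.1  0.1  0.4] w0.999 g0.0
t48.0 [ 0.438  -0.3083  0.0419] F [-5.4  6.6 28.6] w0.418 g67.2
t48.3 [ 0.4375 -0.3081  0.0438] F [-0.3  0.2 -1.7] w0.410 g70.3
t49.2 [ 0.4373 -0.3078  0.1195] F [-0.3 -0.9 -0.5] w0.411 g70.3
t50.1 [ 0.4372 -0.3077  0.1994] F [-0.6  0.5 -1.7] w0.412 g70.3
t52.2 [0.5028 0.2605 0.2002] F [ 0.7 -0.8 -1.6] w0.412 g70.3
t55.4 [0.5026 0.2619 0.0353] F [-5.2 -1.4 17.2] w0.411 g74.5
t56.1 [0.5022 0.2619 0.034 ] F [-0.9 -0.2 -0.4] w0.748 g0.0
```

View pics/r2.png

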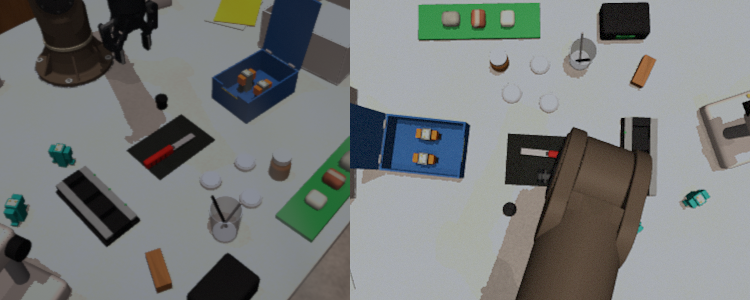

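```bash
cat >> h.py <<'E'
Z=np.array([0,0,1.])
def K(th,r=.18): return HINGE+r*(-np.cos(th)*U+np.sin(th)*Z)+.008*(np.sin(th)*U+np.cos(th)*Z)+.012*U
E
python3 - <<'E'
from h import *
o=down(PHI-np.pi/2); jaws.command_gripper(0,40)
a=K(1.75)+.035*U; hi=a.copy(); hi[2]=.40
for p in (hi,a,K(1.),K(0)): print(p.round(3),np.round(arm.inverse_kinematics(p,o),2))
m=np.r_[C-.1*U[:2],.40]; arm.reach(m,o); arm.movel(hi,.2); arm.movel(a,.12); st()
for th in np.r_[1.75,np.arange(1.65,.8,-.1)]:
    arm.movel(K(th),.07); x=st()
    if np.linalg.norm(x["force"])>15: print("contact"); break
cv2.imwrite("pics/l.png",cv2.resize(cam("scene")["pixels"][40:190,280:480,::-1],(800,600),interpolation=cv2.INTER_CUBIC))
E
```

```text
[0.557 0.446 0.4  ] [-1.27  0.76  1.29  1.06 -0.74  1.76 -0.37]
[0.557 0.446 0.256] [-1.34  0.85  1.27  1.34 -0.8   1.5  -0.26]
[0.537 0.282 0.236] [-1.32  0.7   1.3   1.67 -0.69  1.32 -0.02]
[0.526 0.193 0.088] [-1.19  0.83  1.23  1.95 -0.92  1.07  0.33]
t64.4 [0.5575 0.446  0.2566] F [-0.  -0.3 -0.1] w0.003 g0.0
t65.1 [0.5527 0.4114 0.2558] F [-0.2 -0.4 -0.4] w-0.008 g0.0
t65.5 [0.5508 0.3931 0.2591] F [-0.3  0.5 -0.8] w0.001 g0.0
t65.9 [0.5485 0.3752 0.2604] F [ 0.  -0.2 -0.2] w0.001 g0.0
t66.3 [0.5463 0.3574 0.2598] F [0.7 0.6 0.1] w-0.006 g0.0
t66.7 [0.5441 0.3396 0.2575] F [0.7 1.4 0.2] w-0.001 g0.0
t67.1 [0.5419 0.3222 0.2533] F [0.9 0.3 0.4] w-0.003 g0.0
t67.5 [0.5398 0.3053 0.2475] F [ 0.3 -0.3  0.5] w-0.001 g0.0
t67.9 [0.5378 0.2891 0.24  ] F [ 0.3 -0.5  0.2] w-0.001 g0.0
t68.3 [0.5358 0.2737 0.2309] F [-0.7  0.7  0.4] w-0.001 g0.0
t68.7 [0.534  0.2592 0.2203] F [-0.1  0.3  0.4] w-0.003 g0.0
```

View pics/l.png

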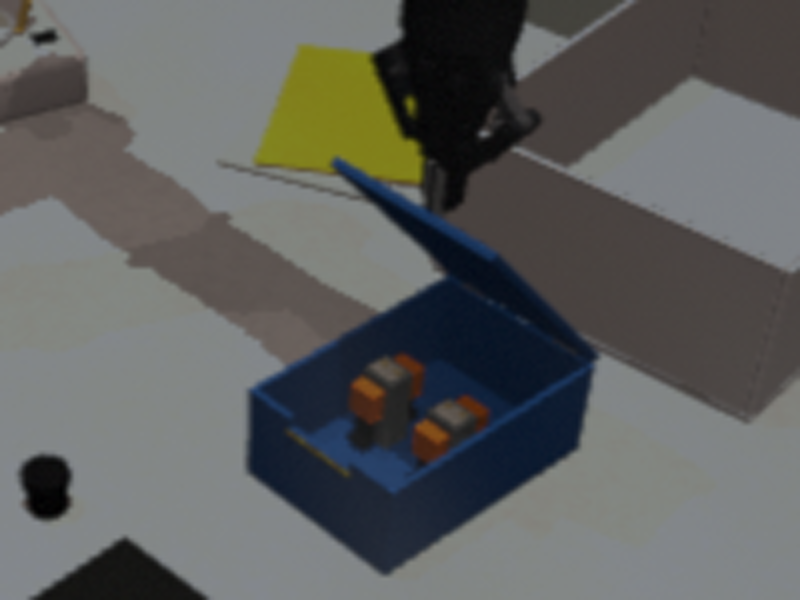

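The lid is closing well, with both packs standing in the case. I'll continue to shut.

Run:
```python
from h import *
for th in np.r_[np.arange(.75,.05,-.1),0]:
    arm.movel(K(th),.07); x=sensors.state()
    if x["force"][2]>15: print("contact",th); break
st(); p=K(0)
for d in (.001,.002,.003,.004,.005,.006):
    arm.movel(p-d*Z,.02); x=st()
    if x["force"][2]>10: break
arm.movel(p+.12*Z,.12); arm.reach([.35,.3,.35],down(np.radians(86)))
c=cam("top"); print(pry(c))
s=cam("scene")
cv2.imwrite("pics/e.png",np.hstack([s["pixels"][60:360,130:480,::-1],c["pixels"][60:360,130:530,::-1]]))
for n,c,bx in(("top",c,(150,160,110,90)),("scene",s,(335,105,100,60))):
    k=blobs(mask(c,"blue",bx))[0]; print(cv2.minAreaRect(np.array([ray(c,p[0],.088)[:2]*1000 for p in k],np.float32)))
```

```text
t72.2 [0.526  0.1932 0.088 ] F [-2.   1.7 11.2] w-0.003 g5.8
t72.4 [0.5261 0.1932 0.0878] F [-6.7  1.  22.6] w0.001 g11.3
(array([ 0.50546152, -0.10751843]), array([0.11348516, 0.9935397 ], dtype=float32), (86.64253234863281, 17.683067321777344))
((533.9462890625, 258.1364440917969), (203.44195556640625, 143.64877319335938), 82.95921325683594)
((534.072509765625, 258.1015930175781), (200.8093719482422, 141.29470825195312), 83.29267883300781)
```

View pics/e.png

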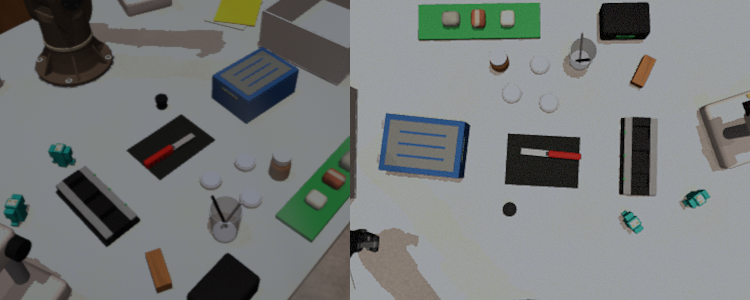

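The lid is shut, matching its initial outline. The tool has been knocked, and its handle end (580,156 in the top crop) now overhangs the mat edge slightly. I'll lay it back in the middle.

Run:
```python
from h import *
c,d,_=pry(cam("top")); a=np.arctan2(d[1],d[0])-np.pi/2; print(c,a)
arm.reach([*c,.16],down(a)); jaws.command_gripper(.6,80); arm.movel([*c,.03],.12); arm.movel([*c,.0095],.04); st()
jaws.command_gripper(0,80); st(); arm.movel([*c,.06],.08); st()
g=[.487,-.085]; arm.movel([*g,.06],.1,attitude=down(np.radians(-4))); arm.movel([*g,.02],.1)
for z in np.arange(.015,.006,-.001):
    arm.movel([*g,z],.02); x=sensors.state()
    if x["force"][2]>3: break
st(); jaws.command_gripper(.5,80); arm.movel([*g,.2],.12); arm.reach([.35,.3,.35],down(np.radians(86)))
t=cam("top"); s=cam("scene"); print(pry(t))
cv2.imwrite("pics/f.png",np.hstack([s["pixels"][60:360,130:480,::-1],t["pixels"][60:360,130:530,::-1]]))
```

```text
[ 0.50552631 -0.10752586] -0.11364114
t78.9 [ 0.5054 -0.1077  0.0094] F [ 0.3 -0.3 -0.5] w0.605 g0.0
t79.3 [ 0.5057 -0.1075  0.01  ] F [-1.5  1.3  6.3] w0.189 g78.6
t80.1 [ 0.5054 -0.1072  0.0598] F [ 0.1  0.  -0.6] w0.192 g78.1
t83.0 [ 0.487  -0.085   0.0099] F [-4.3  2.6 19.1] w0.189 g80.7
(array([ 0.48571194, -0.08569091]), array([0.08513874, 0.99636906], dtype=float32), (86.33943176269531, 17.615144729614258))
```

View pics/f.png

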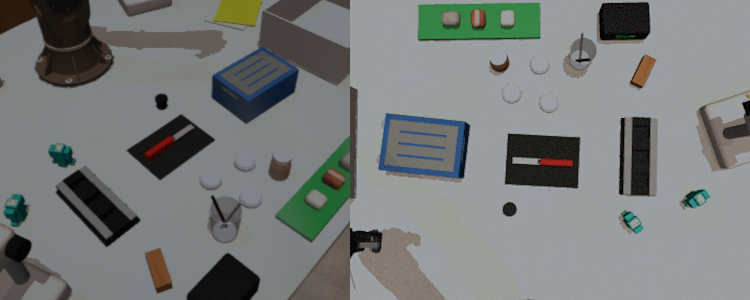

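The tool is wholly on the mat, the case is shut, the dock is empty and everything else is in place.

```bash
python3 -c "
from h import *
print(arm.sign_off())"
```

```text
the job is handed in; nothing more can be done
None
```

The job is handed in: both packs present are in the shut case, the pry tool is back on the mat after a knock had pushed it partly off the edge, and no other object was seen to move.

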